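# Dock the pipette-tip rack, bolt it in and tug-test it

## Task

Push the blue pipette-tip rack along the bench, without lifting it, narrow end first into the aluminium docking nest until it rests against the back stop. Then slide the red-knobbed bolt fully home across the mouth and check that the rack is held: tug it back out of the nest against the bolt with about 10 N for half a second, then let go. Leave the beaker, the black pump cassette and the petri dish where they are.

Things in the scene. Friction and masses are not known exactly. Their poses are not given: they have to be found in the camera images.
- rack_center (a point): Centre, half-way up (25 mm over the bench), of the loose pipette-tip rack: pale blue box with rows of yellow tips, 62 (its x) x 92 (its y) mm, 50 mm high over the tips; the solid walls reach up to 42 mm. About 0.1 to 0.2 kg. Either 62 mm end may go in first. Once docked it can be gripped across its 62 mm width, above the 8 mm rails.
- dock_home (a point): Where the rack's centre lies when home in the fixed nest, 25 mm over the bench. Axes: y out through the mouth, x to the keeper (away from the knob), z up. Rails 8 mm high, 10 mm thick, 68 mm apart inside, run from the back stop (face at y = -46 mm, 20 mm high) to y = 60 mm, then flare to 108 mm apart at y = 104 mm. No floor: the rack slides on the bench.
- bolt_line (a point): Middle of the bolt's line, in the fixed nest: x = 0, y = 57 mm of the nest, 17 mm over the bench, same axes. The bolt's bar is 8 mm thick in y, 11 to 23 mm over the bench. Its guide, 24 mm high, fills nest x = -126 to -44 mm, y = 44 to 70 mm; the keeper, 30 mm high, x = 39 to 53 mm at the same y. With the bolt closed the docked rack has 7 mm of play along y.
- bolt (a joint): Slide of the steel bolt in m: 0 drawn back (mouth open), 0.083 fully home across the mouth, its tip in the keeper. It moves along the nest's +x, takes about 2 N and stays where it is left. A tug on the rack does not move it.
- bolt_knob (a point): Centre of the upright red cylindrical knob on the bolt, 42 mm over the bench; 16 mm in diameter, red from 30 to 54 mm over the bench, on a 12 mm stem. It lies at x = -116 mm, y = 57 mm of the nest plus the bolt's travel along x.
- beaker_center (a point): Centre of a small glass beaker, 56 mm in diameter, 70 mm high; bystander.
- cassette_center (a point): Centre of a black pump cassette with an orange clip, 24 x 70 x 26 mm; bystander.
- dish_center (a point): Centre of a clear petri dish, 60 mm in diameter, 15 mm high; bystander.
Mind the look-alikes: they are no part of the job. Leave any green look-alike of the part that bears rack_center alone.

How it is judged:
By the outcome, as a careful person would: the job done as asked, in the order asked, and still so for the second after the job is handed in, with the robot touching nothing.
It also fails if it takes over 72 s, if anything falls off the work surface, if the arm or the gripper's body presses on something with over 40 N, if the wrist force passes 120 N, or if a joint passes its speed limit or range.

## Robot

A 6-joint arm with a two-finger parallel gripper is mounted at the origin on a cart in front of the work surface, level with it; the furniture and walls round the work are solid. World frame = base frame: x ahead of the robot, y to its left, z up, the work surface at z = 0. Lengths are in m, angles in rad, forces in N, time in s.
With the tool pointing down it reaches from about 0.375 to 0.9 m from the base axis. Payload 3.1 kg.
Tool frame: the origin (TCP) lies midway between the tips of the shut fingers; the grasp point (between the pads) lies manip.hold_point_z behind it (manip.hold_point_z is the distance from the TCP to the grasp point, in m); z points along the fingers, y is the direction in which the jaws open and shut (so a half turn about z gives the same grasp; the last joint's range is limited). The gripper opens to 85 mm and grips with 20 to 120 N. Pads are 22 mm wide; open, the fingers measure 114 mm over their backs; the gripper's body (76 mm by 85 mm) begins 54 mm behind the grasp point. The pads swing forward as they close: fully open they stand 13 mm farther back than shut.
Start: joints at [-1.407, 0.527, 1.433, -0, 1.181, -0.178], TCP at [0.21, -0.589, 0.231] pointing down, gripper open.
Joint ranges: [-3.08, 3.08], [-0.75, 2.2], [0.22, 2.44], [-1.43, 4.57], [0, 2.65], [-2.85, 2.85]. Speed limits (rad/s): [2.79, 2.79, 3.14, 3.14, 3.14, 3.14].

## Interface

Orientations are given as a unit quaternion [x, y, z, w].
In Python, from station import manip, snapshot, workorder, models gives the robot as it stands.
- The arm moves only by the tool jog_arm, never from a script. Its argument "commands" is a list of rows, each a list of 5 numbers: the opening in per cent of the stroke, from 0 (shut) to 100 (fully open), then the shift along the world's x, y, z in cm, then the turn about the world's z in rad. A call has 1 to 8 rows; each row shifts and turns the pose as measured when the row begins; what a row does not reach is not made up. A row lasts 1/12 s, in which the tool goes at most 41.7 mm and 7.16 degrees, less where a joint would pass 70% of its speed; a pose out of reach is approached as far as the arm can. A call with a gripper value outside its range is refused whole. The fingers move at their own pace and stop on an object; "squeeze" is the grip in N (left out, the last holds). Time passes only in rows, so rows that do not move let the fingers close. It gives the time, the measured TCP pose, the force and the opening at its end, in the units of the state.
- manip.sense(): the state, without advancing time (a new reading comes with each control period).
- snapshot(name): name is "scene" or "top" or "wrist"; returns a dict with "image" (480x640x3 uint8, red, green, blue), "intrinsics" (3x3 intrinsics, pixels), "extrinsics" (4x4, takes a point from camera to world coordinates); the wrist camera has in their place "hand_eye" (4x4, takes a point from camera to tool coordinates, whose origin is the TCP and whose axes are the flange's). Camera axes: x right, y down, z forward; pixel columns grow to the right and rows downward; lengths in m; the calibration is good to about 2 mm. A picture is of the moment at which its call begins: read the wrist's pose just before it. There is no depth.
- workorder.sign_off(): hands the job in, once; it reports no verdict.
Trained networks look in a picture, given as the dict that the camera call returned (one of the last four; its "shot" number tells which), for a name from the list of things; names that differ only in an ending like _2 or _b are one class to them, and where a whole thing is asked for, a point or a joint stands for the part that bears it (a point fixed in the world has none). Each returns a list of dicts, best first, with "score" (0 to 1); they miss things now and then, are a little off and sometimes report something else, mostly with a low value. They report only what shows in the picture. A call takes as long as a camera call. They do not tell look-alikes from the thing itself.
- models.find_in(picture, name): "centre" ([x, y, z] in m, in world coordinates, good to about 4 mm: the middle of the surface that is visible of it).
- models.pinpoint(picture, name): "centre" ([x, y, z] in m, in world coordinates, good to about 4 mm: a listed point, or the origin of a listed thing).
The state is a dict: "t": time; "q": joint angles; "qd": joint speeds; "tau": joint torques, N m; "tcp_pos": TCP position; "tool_rot": TCP orientation; "force": force on the tool from outside, world axes, zero at the start; "ft_torque": the same for the moment, N m; "finger_gap": opening from 0.0 (shut) to 1.0 (fully open).
Only numpy, scipy, OpenCV 4.12 (cv2) and the standard library are available. Lean on these libraries where they do the work, as an engineer would, in place of code of your own. Each camera call takes 0.05 s, during which the arm holds its last target. There are 200 camera calls.

## Working session

There is one attempt and no reset: what is moved stays moved. The work goes in short steps, Python scripts to look and compute and a tool call to move; the robot and the scene stay as the last step left them, time stands still between calls to the robot, and variables do not carry over. Pictures are saved under pics/ and viewed, about 8 in all and at most 12, crops included, and the job is handed in when it is done.

Besides the shell and the picture viewer there is one more tool, called after ">>>" as name([rows], argument=value, ...), one row to a line, values as JSON. jog_arm: Moves the arm, as the interface text tells. Its arguments: {"type":"object","properties":{"commands":{"type":"array","items":{"type":"array","items":{"type":"number"}}},"squeeze":{"type":"number"}},"required":["commands"]}

```bash
mkdir -p pics; ls; cat > h.py <<'E'
import sys; sys.path.insert(0,'.')
import numpy as np, cv2
from station import manip, snapshot, workorder, models
def save(p,n): cv2.imwrite('pics/'+n, cv2.cvtColor(p['image'],cv2.COLOR_RGB2BGR))
def proj(p,P):
    E=np.linalg.inv(np.array(p['extrinsics'])); P=np.atleast_2d(P)
    c=P@E[:3,:3].T+E[:3,3]; u=c@np.array(p['intrinsics']).T; return u[:,:2]/u[:,2:]
def unproj(p,uv,z):
    E=np.array(p['extrinsics']); K=np.array(p['intrinsics'])
    d=E[:3,:3]@np.linalg.solve(K,[uv[0],uv[1],1]); return E[:3,3]+d*(z-E[2,3])/d[2]
E
python3 - <<'E'
from h import *
np.set_printoptions(precision=4,suppress=True)
print(manip.hold_point_z)
for c in ['top','scene']:
    p=snapshot(c); save(p,c+'1.png')
    print(c,np.array(p['extrinsics'])[:3])
    for n in ['rack_center','dock_home','bolt_line','bolt_knob','beaker_center','cassette_center','dish_center']:
        print(n,[(np.round(d['centre'],4).tolist(),round(d['score'],2),proj(p,d['centre'])[0].round().tolist()) for d in models.pinpoint(p,n)])
print(manip.sense())
E
```

```text
pics
0.0187
top [[ 0.027  -0.9982  0.054   0.5554]
 [-0.9996 -0.0264  0.0116  0.3372]
 [-0.0102 -0.0543 -0.9985  1.1696]]
rack_center [([0.6181, 0.4197, 0.0268], 0.86, [284.0, 247.0]), ([0.517, 0.2755, 0.0243], 0.81, [360.0, 303.0]), ([0.4891, 0.6335, 0.0218], 0.79, [169.0, 313.0])]
dock_home []
bolt_line []
bolt_knob [([0.4863, 0.0338, 0.0455], 0.67, [493.0, 324.0])]
beaker_center [([0.7514, 0.0814, 0.0368], 0.85, [467.0, 180.0])]
cassette_center [([0.7077, 0.1992, 0.0125], 0.65, [402.0, 203.0])]
dish_center [([0.4616, 0.5084, 0.0068], 0.91, [236.0, 329.0])]
scene [[-0.746  -0.2765  0.6058 -0.0918]
 [-0.6657  0.3332 -0.6677  1.0828]
 [-0.0172 -0.9014 -0.4326  0.5369]]
rack_center [([0.6175, 0.4191, 0.0262], 0.82, [276.0, 272.0]), ([0.5127, 0.2761, 0.0249], 0.71, [361.0, 263.0]), ([0.4902, 0.6331, 0.0255], 0.65, [236.0, 345.0])]
dock_home []
bolt_line [([0.587, 0.0747, 0.0178], 0.85, [388.0, 227.0]), ([0.6045, 0.0219, 0.022], 0.26, [394.0, 218.0])]
bolt_knob [([0.4845, 0.0376, 0.0417], 0.45, [434.0, 224.0])]
beaker_center [([0.7494, 0.083, 0.0323], 0.73, [333.0, 207.0])]
cassette_center [([0.7132, 0.2019, 0.0151], 0.52, [313.0, 232.0])]
dish_center [([0.4596, 0.5036, 0.01], 0.9, [305.0, 325.0])]
{'t': 0.8, 'q': array([-1.4075,  0.5275,  1.4327,  0.    ,  1.1814, -0.1785]), 'qd': array([ 0.0009, -0.0014, -0.001 , -0.0009,  0.0004, -0.0002]), 'tau': array([ -0.0013, -44.2262, -17.8413,  -0.0003,   0.0008,  -0.    ]), 'tcp_pos': array([ 0.2095, -0.5888,  0.2313]), 'tool_rot': array([0.9854, 0.17  , 0.    , 0.    ]), 'force': array([ 0.0478, -0.2931, -0.4827]), 'ft_torque': array([ 0.016 , -0.0125,  0.0228]), 'finger_gap': 1.000139976822197}
```

View pics/top1.png

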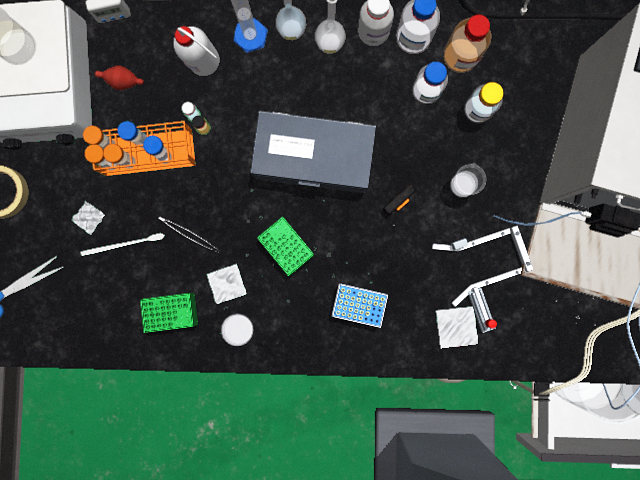

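View pics/scene1.png

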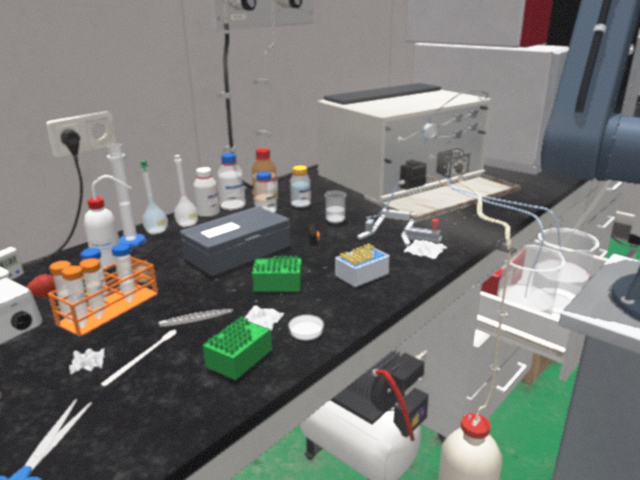

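The top view shows the blue rack with yellow tips at (360,305). The green look-alikes are at (285,247) and (168,313), and I'll leave those alone. The nest is around (490,265) with its mouth to the left, and the red knob is at (491,324). I'll refine the nest and rack poses with a model overlay on a close crop.

```bash
cat >> h.py <<'E'
def T(pose,P):
    x,y,a=pose; P=np.atleast_2d(np.array(P,float)); c,s=np.cos(a),np.sin(a)
    return np.c_[x+c*P[:,0]-s*P[:,1], y+s*P[:,0]+c*P[:,1], P[:,2]]
m=1e-3
NEST=[np.array(l)*m for l in ([(-34,-46,8),(-34,60,8),(-54,104,8)],[(34,-46,8),(34,60,8),(54,104,8)],[(-34,-46,20),(34,-46,20)],
 [(-126,44,24),(-44,44,24),(-44,70,24),(-126,70,24),(-126,44,24)],[(39,44,30),(53,44,30),(53,70,30),(39,70,30),(39,44,30)],[(-117,57,54),(-115,57,54)])]
def rackl(z): return [np.array([(-31,-46,z),(31,-46,z),(31,46,z),(-31,46,z),(-31,-46,z)])*m]
def overlay(p,items,name,box,k):
    x0,y0,x1,y1=box; im=cv2.resize(cv2.cvtColor(p['image'],cv2.COLOR_RGB2BGR)[y0:y1,x0:x1],None,fx=k,fy=k,interpolation=cv2.INTER_CUBIC)
    for pose,ls in items:
        for l in ls:
            u=((proj(p,T(pose,l))-[x0-.5,y0-.5])*k).astype(np.int32); cv2.polylines(im,[u],False,(0,255,255),1)
    cv2.imwrite('pics/'+name,im)
E
python3 - <<'E'
from h import *
p=snapshot('top')
im=p['image'].astype(int)
# rack fit: blue mask, min area rect on the ground
mk=((im[...,2]>120)&(im[...,2]-im[...,0]>25)&(im[...,1]>70)).astype(np.uint8); mk[:270]=0;mk[340:]=0;mk[:,:320]=0;mk[:,400:]=0
mk=cv2.morphologyEx(mk,cv2.MORPH_CLOSE,np.ones((7,7)))
ys,xs=np.nonzero(mk); W=np.array([unproj(p,(x,y),.042)[:2] for x,y in zip(xs,ys)],dtype=np.float32)
r=cv2.minAreaRect(W*1000); print('rack',r)
nest=(0.600,0.022,0.34)
overlay(p,[(nest,NEST),((.515,.276,-.16),rackl(.042))],'crop1.png',(325,215,535,345),3.8)
E
```

```text
rack ((513.2955932617188, 277.0767822265625), (87.5819091796875, 57.93594741821289), 78.6861801147461)
```

View pics/crop1.png

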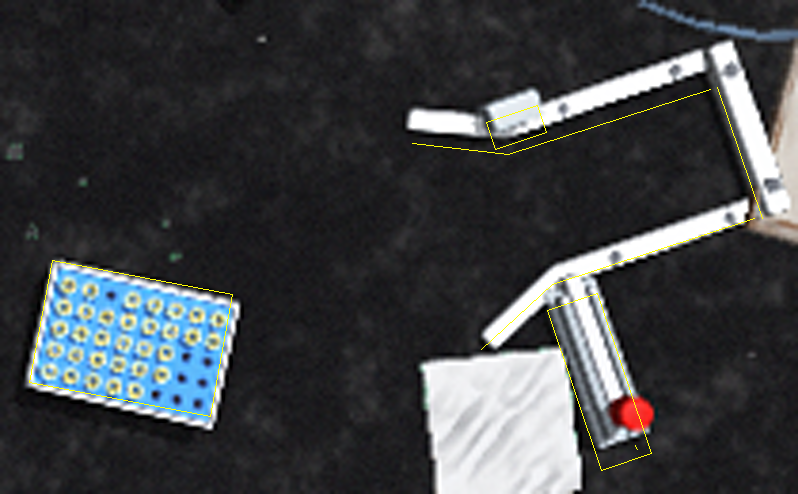

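The rack overlay fits, giving about (0.513, 0.277) at yaw -0.19. The nest outline needs about +9 mm in x, which puts it near (0.6095, 0.024) at yaw 0.34. The rack lies only about 6 mm off the nest axis, so I'll turn it in place and then push it straight in. Moving the arm now.

>>> jog_arm([
  [100, 1.7, 3.7, 0, 0.12],
  [100, 1.7, 3.7, 0, 0.12],
  [100, 1.7, 3.7, 0, 0.12],
  [100, 1.7, 3.7, 0, 0.12],
  [100, 1.7, 3.7, 0, 0.12],
  [100, 1.7, 3.7, 0, 0.12],
  [100, 1.7, 3.7, 0, 0.12],
  [100, 1.7, 3.7, 0, 0.12],
], squeeze=20)

```text
t: 1.52
tcp_pos: [0.344, -0.2943, 0.2319]
tool_rot: [0.787, 0.617, 0.002, 0.007]
force: [0.6, -0.1, 0.8]
finger_gap: 0.997
```

>>> jog_arm([
  [100, 1.7, 3.7, 0, 0],
  [100, 1.7, 3.7, 0, 0],
  [100, 1.7, 3.7, 0, 0],
  [100, 1.7, 3.7, 0, 0],
  [100, 1.7, 3.7, 0, 0],
  [100, 1.7, 3.7, 0, 0],
  [100, 1.0, 4, 0, 0],
  [100, 0.7, 4, 0, 0],
])

```text
t: 2.18
tcp_pos: [0.4669, 0.0148, 0.235]
tool_rot: [0.786, 0.618, 0.004, 0.012]
force: [1.4, 0.0, 0.1]
finger_gap: 0.999
```

>>> jog_arm([
  [100, 0.7, 3.9, 0, 0.05],
  [100, 0.7, 3.9, 0, 0],
  [100, 0.7, 3.9, 0, 0],
  [100, 0.7, 3.9, -1, 0],
  [100, 0.7, 3.8, -1.5, 0],
  [100, 0.6, 3.6, -1.5, 0],
  [100, 0.5, 3, -1.5, 0],
  [100, 0, 0, 0, 0],
])

```text
t: 2.85
tcp_pos: [0.5166, 0.2937, 0.1824]
tool_rot: [0.767, 0.642, 0.012, 0.015]
force: [0.6, 0.2, 0.1]
finger_gap: 1.003
```

```bash
cat >> h.py <<'E'
from scipy.spatial.transform import Rotation as R
def wrist():
    s=manip.sense(); p=snapshot('wrist'); M=np.eye(4); M[:3,:3]=R.from_quat(s['tool_rot']).as_matrix(); M[:3,3]=s['tcp_pos']
    p['extrinsics']=M@np.array(p['hand_eye']); return s,p
def jaw(s):
    x,y=s['tool_rot'][:2]; return 2*np.arctan2(y,x)-np.pi/2
E
python3 - <<'E'
from h import *
s,p=wrist(); print(s['tcp_pos'],jaw(s))
for n in ['rack_center','bolt_line','bolt_knob','dock_home']: print(n,[(np.round(d['centre'],4).tolist(),round(d['score'],2)) for d in models.pinpoint(p,n)])
overlay(p,[((.6095,.024,.34),NEST),((.5135,.2765,-.19),rackl(.042)),((.5135,.2765,-.19),rackl(0.))],'w1.png',(0,0,640,480),1)
E
```

```text
[0.51658243 0.29367705 0.18240636] -0.17751398161700482
rack_center [([0.6228, 0.4109, 0.0279], 0.69), ([0.5103, 0.2766, 0.026], 0.65)]
bolt_line []
bolt_knob []
dock_home []
```

View pics/w1.png

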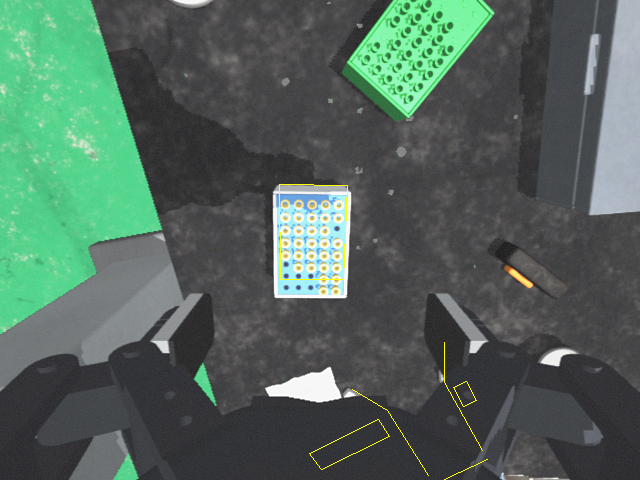

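The wrist view shows the blue rack at (312,243), with rim corners near (274,194), (351,192), (347,297) and (276,297). The green look-alike is at (410,55). The overlay sits about 10 px high, so I'll re-measure with the arm at rest.

```bash
cat >> h.py <<'E'
def rackfit(p,z=.042):
    """pale blue/white rim box nearest expectation: blue mask -> minAreaRect in world mm at height z"""
    hsv=cv2.cvtColor(p['image'],cv2.COLOR_RGB2HSV)
    mk=cv2.inRange(hsv,(95,70,110),(120,255,255)); mk=cv2.morphologyEx(mk,cv2.MORPH_CLOSE,np.ones((15,15)))
    n,l,st,c=cv2.connectedComponentsWithStats(mk); i=1+np.argmax(st[1:,4]); ys,xs=np.nonzero(l==i)
    W=np.array([unproj(p,(x,y),z)[:2] for x,y in zip(xs,ys)],dtype=np.float32)*1000
    r=cv2.minAreaRect(W); b=cv2.boxPoints(r); e=[b[1]-b[0],b[2]-b[1]]; d=max(e,key=np.linalg.norm)
    a=np.arctan2(d[1],d[0])-np.pi/2; a=(a+np.pi/2)%np.pi-np.pi/2
    return np.round(r[0],1),np.round(r[1],1),round(float(a),3),(xs.mean().round(),ys.mean().round())
E
python3 - <<'E'
from h import *
s,p=wrist(); print(s['tcp_pos'],jaw(s),s['qd'].round(3))
print('wrist',rackfit(p))
for u in [(274,194),(351,192),(347,297),(276,297)]: print(unproj(p,u,.042)[:2].round(4))
print('top',rackfit(snapshot('top')))
E
```

```text
[0.51730257 0.28765793 0.18563919] -0.18323656686488343 [-0.013 -0.008 -0.     0.003 -0.003  0.003]
wrist (array([511.7, 277.7]), array([86. , 56.6]), -0.198, (np.float64(308.0), np.float64(233.0)))
[0.4913 0.3187]
[0.5528 0.3085]
[0.5347 0.2176]
[0.4736 0.2301]
top (array([389.1, 222.4]), array([358.4, 215.9]), -1.257, (np.float64(385.0), np.float64(370.0)))
```

>>> jog_arm([
  [100, -0.5, -1.0, -3, -0.01],
  [100, 0, 0, -4, 0],
  [100, 0, 0, -3, 0],
  [100, 0, 0, -1, 0],
  [100, 0, 0, 0, 0],
  [100, 0, 0, 0, 0],
])

```text
t: 3.7
tcp_pos: [0.5182, 0.271, 0.0799]
tool_rot: [0.776, 0.63, 0.019, 0.019]
force: [-0.3, -0.6, -1.0]
finger_gap: 1.007
```

>>> jog_arm([
  [100, -0.6, 0.6, -1, 0],
  [100, 0, 0, -1.5, 0],
  [100, 0, 0, -1.5, 0],
  [100, 0, 0, -1, 0],
  [100, 0, 0, 0, 0],
  [100, 0, 0, 0, 0],
])

```text
t: 4.2
tcp_pos: [0.5163, 0.2784, 0.0344]
tool_rot: [0.777, 0.629, 0.026, 0.022]
force: [0.6, 0.3, 0.2]
finger_gap: 1.004
```

```bash
python3 - <<'E'
from h import *
s,p=wrist(); print(s['tcp_pos'],jaw(s),R.from_quat(s['tool_rot']).as_matrix()[:,2],s['force'])
print('wrist',rackfit(p))
E
```

```text
[0.51629633 0.27843786 0.03437644] -0.20995873720131697 [ 6.83775259e-02 -9.67911149e-04 -9.97659049e-01] [0.58920555 0.31710203 0.16085971]
wrist (array([511.4, 277.4]), array([87.1, 56.8]), -0.199, (np.float64(309.0), np.float64(297.0)))
```

>>> jog_arm([
  [100, -0.4, 0, -1, 0],
  [77, 0, 0, -0.3, 0],
  [77, 0, 0, 0, 0],
  [77, 0, 0, 0, 0],
  [77, 0, 0, 0, 0],
  [77, 0, 0, 0, 0],
])

```text
t: 4.75
tcp_pos: [0.5154, 0.2799, 0.0258]
tool_rot: [0.777, 0.629, 0.03, 0.023]
force: [-0.4, -0.3, 0.5]
finger_gap: 0.767
```

>>> jog_arm([
  [77, 0, 0, 0, 0.08],
  [77, 0, 0, 0, 0.08],
  [77, 0, 0, 0, 0.08],
  [77, 0, 0, 0, 0.08],
  [77, 0, 0, 0, 0.08],
  [77, 0, 0, 0, 0],
])

```text
t: 5.25
tcp_pos: [0.5163, 0.2805, 0.0279]
tool_rot: [0.629, 0.776, 0.036, 0.017]
force: [-0.9, 0.6, -0.8]
finger_gap: 0.768
```

```bash
python3 - <<'E'
from h import *
s,p=wrist(); print(s['tcp_pos'],jaw(s),R.from_quat(s['tool_rot']).as_matrix()[:,2],s['force'],s['finger_gap'])
print('wrist',rackfit(p)); save(p,'w2.png')
E
```

```text
[0.51631111 0.28054867 0.0278884 ] 0.20894201806092227 [ 0.07129509  0.03427823 -0.9968661 ] [-0.87932412  0.64010508 -0.78795341] 0.7678366183397044
wrist (array([514.8, 276.4]), array([56.9, 83.5]), 0.073, (np.float64(316.0), np.float64(301.0)))
```

>>> jog_arm([
  [77, 0, 0, -0.2, 0.08],
  [77, 0, 0, 0, 0.08],
  [77, 0, 0, 0, 0.08],
  [77, 0, 0, 0, 0.03],
  [77, 0, 0, 0, 0],
  [77, 0, 0, 0, 0],
])

```text
t: 5.8
tcp_pos: [0.5171, 0.2811, 0.0273]
tool_rot: [0.52, 0.853, 0.039, 0.013]
force: [-0.2, 0.4, -1.2]
finger_gap: 0.766
```

```bash
python3 - <<'E'
from h import *
s,p=wrist(); print(s['tcp_pos'],jaw(s),R.from_quat(s['tool_rot']).as_matrix()[:,2],s['force'],s['finger_gap'])
print('wrist',rackfit(p)); save(p,'w2.png')
E
```

```text
[0.51712663 0.28107016 0.02731969] 0.4750015826244889 [ 0.06161953  0.05297149 -0.99669306] [-0.22562179  0.43784838 -1.19761341] 0.7662691452070063
wrist (array([516.9, 276.7]), array([57.1, 83. ]), 0.318, (np.float64(315.0), np.float64(301.0)))
```

>>> jog_arm([
  [100, 0, 0, 0, -0.07],
  [100, 0, 0, 0, -0.06],
  [100, 0, 0, 0, 0],
  [100, 0, 0, 2, 0],
  [100, 0, 0, 3, 0],
  [100, 0, 0, 3, 0],
  [40, -1, 3, 0, 0],
  [30, -1.3, 3.5, 0, 0],
])

```text
t: 6.52
tcp_pos: [0.4965, 0.3423, 0.1103]
tool_rot: [0.581, 0.813, 0.037, 0.015]
force: [-0.5, 0.8, -0.6]
finger_gap: 0.749
```

```bash
python3 - <<'E'
from h import *
s,p=wrist(); print(s['tcp_pos'],jaw(s),R.from_quat(s['tool_rot']).as_matrix()[:,2],s['force'],s['finger_gap'])
print('wrist',rackfit(p)); 
overlay(p,[((.6095,.024,.34),NEST)],'w2.png',(0,0,640,480),1)
E
```

```text
[0.4964627  0.34232252 0.11026678] 0.32871023210167816 [ 0.06813893  0.04203593 -0.99678988] [-0.45385517  0.76188963 -0.60990633] 0.7491931042152763
wrist (array([515.9, 280.8]), array([57. , 84.8]), 0.319, (np.float64(309.0), np.float64(345.0)))
```

View pics/w2.png

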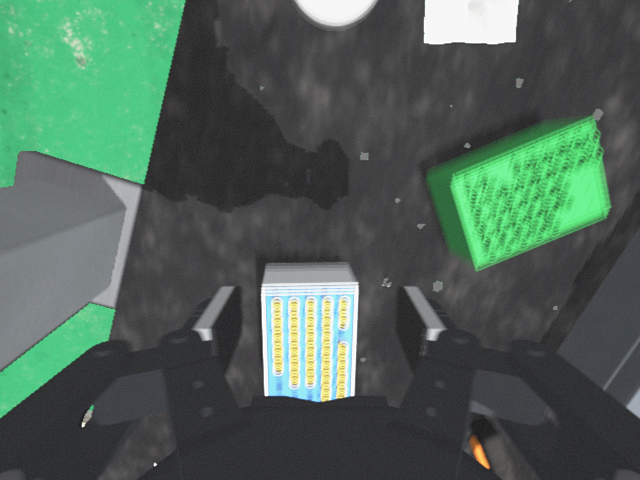

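>>> jog_arm([
  [30, -0.3, 0.8, 0, 0.01],
  [30, 0, 0, 0, 0],
  [30, 0, 0, -1.5, 0],
  [30, 0, 0, -2, 0],
  [30, 0, 0, -2, 0],
  [30, 0, 0, -1.5, 0],
  [30, 0, 0, 0, 0],
])

```text
t: 7.15
tcp_pos: [0.4917, 0.3588, 0.0406]
tool_rot: [0.572, 0.819, 0.042, 0.016]
force: [-0.2, -0.0, -0.1]
finger_gap: 0.3
```

```bash
python3 - <<'E'
from h import *
s,p=wrist(); print(s['tcp_pos'],jaw(s),R.from_quat(s['tool_rot']).as_matrix()[:,2],s['force'],s['finger_gap'])
print('wrist',rackfit(p)); 
E
```

```text
[0.49166691 0.35877056 0.04061392] 0.35240128141418614 [ 0.07419729  0.04944228 -0.99601718] [-0.15097511 -0.03928445 -0.11699812] 0.3004663454775723
wrist (array([507.5, 314.3]), array([43.2,  6.1]), -1.259, (np.float64(321.0), np.float64(394.0)))
```

>>> jog_arm([
  [30, 0, 0, -1.2, 0],
  [30, 0, 0, -0.7, -0.01],
  [30, 0, 0, 0, 0],
  [30, 0.33, -0.94, 0, 0],
  [30, 0.33, -0.94, 0, 0],
  [30, 0.33, -0.94, 0, 0],
  [30, 0.33, -0.94, 0, 0],
  [30, 0.33, -0.94, 0, 0],
])

```text
t: 7.87
tcp_pos: [0.5124, 0.3087, 0.0243]
tool_rot: [0.576, 0.816, 0.045, 0.018]
force: [0.1, 1.0, -0.2]
finger_gap: 0.299
```

>>> jog_arm([
  [30, 0.33, -0.94, 0, 0],
  [30, 0.33, -0.94, 0, 0],
  [30, 0.33, -0.94, 0, 0],
  [30, 0, 0, 0, 0],
])

```text
t: 8.2
tcp_pos: [0.5252, 0.2743, 0.0252]
tool_rot: [0.577, 0.815, 0.045, 0.019]
force: [-0.7, -0.2, -0.4]
finger_gap: 0.3
```

```bash
python3 - <<'E'
from h import *
s,_=wrist(); print(s['tcp_pos'],jaw(s),R.from_quat(s['tool_rot']).as_matrix()[:,2],s['force'],s['finger_gap'])
p=snapshot('top'); overlay(p,[((.6095,.024,.34),NEST)],'t2.png',(325,215,535,345),3.8)
E
```

```text
[0.52518742 0.27430281 0.02524254] 0.33872782531289714 [ 0.08328024  0.05125963 -0.99520694] [-0.70135115 -0.17040463 -0.44099026] 0.2995181974705781
```

View pics/t2.png

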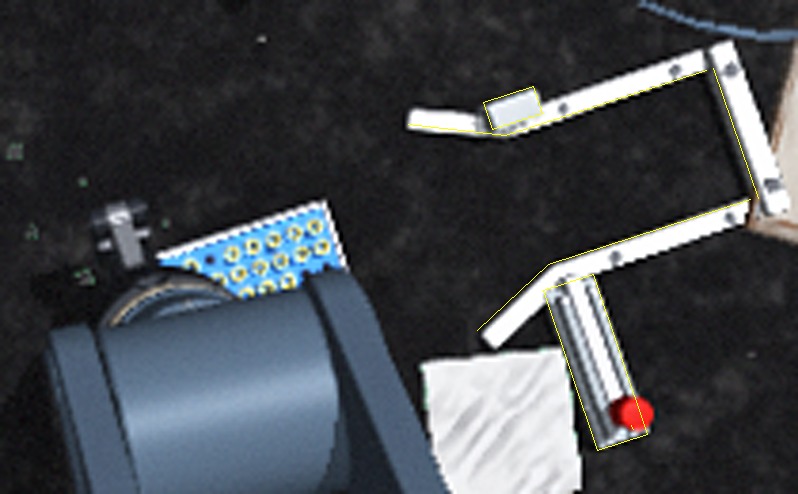

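The nest overlay now matches well. The rack is aligned with the nest axis, its near edge at about (325,203), and is moving ahead of the fingers. Continuing the push.

>>> jog_arm([
  [30, 0.33, -0.94, 0, 0],
  [30, 0.33, -0.94, 0, 0],
  [30, 0.33, -0.94, 0, 0],
  [30, 0.33, -0.94, 0, 0],
  [30, 0.33, -0.94, 0, 0],
  [30, 0.33, -0.94, 0, 0],
  [30, 0.33, -0.94, -0.2, 0],
  [30, 0.33, -0.94, -0.1, 0],
])

```text
t: 8.97
tcp_pos: [0.5519, 0.1966, 0.0226]
tool_rot: [0.575, 0.817, 0.046, 0.018]
force: [-0.9, 2.1, 1.9]
finger_gap: 0.298
```

>>> jog_arm([
  [30, 0.33, -0.94, 0, 0],
  [30, 0.33, -0.94, 0, 0],
  [30, 0.33, -0.94, 0, 0],
  [30, 0.33, -0.94, 0, 0],
  [30, 0, 0, 0, 0],
])

```text
t: 9.38
tcp_pos: [0.5676, 0.1524, 0.0224]
tool_rot: [0.576, 0.816, 0.046, 0.019]
force: [-0.1, 1.3, 0.1]
finger_gap: 0.297
```

```bash
python3 - <<'E'
from h import *
s,_=wrist(); print(s['tcp_pos'],jaw(s),R.from_quat(s['tool_rot']).as_matrix()[:,2],s['force'],s['finger_gap'])
d=s['tcp_pos'][:2]-[.6095,.024]; c,n=np.cos(.34),np.sin(.34); print('nest xy',c*d[0]+n*d[1],-n*d[0]+c*d[1])
p=snapshot('top'); overlay(p,[((.6095,.024,.34),NEST)],'t3.png',(325,215,535,345),3.8)
E
```

```text
[0.56760376 0.15236696 0.02244302] 0.34113221176540875 [ 0.0834767   0.0529869  -0.99510001] [-0.14426737  1.29082597  0.08111862] 0.29680721645489605
nest xy 0.003310850055548528 0.13499040431239331
```

View pics/t3.png

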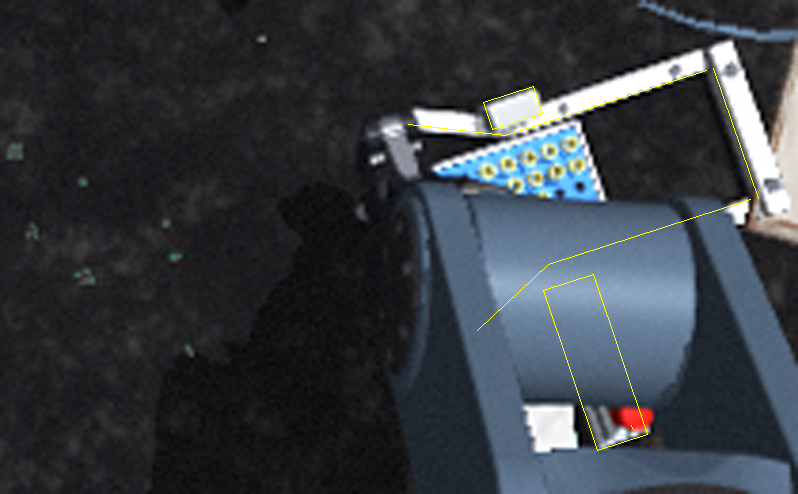

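The rack is entering between the rails with its front edge at about (590,160), inside the rail lines. Pushing it the rest of the way.

>>> jog_arm([
  [30, 0.33, -0.94, 0, 0],
  [30, 0.33, -0.94, 0, 0],
  [30, 0.33, -0.94, 0, 0],
  [30, 0.33, -0.94, 0, 0],
  [30, 0.33, -0.94, 0, 0],
  [30, 0.33, -0.94, 0, 0],
  [30, 0, 0, 0, 0],
])

```text
t: 10.07
tcp_pos: [0.5873, 0.0931, 0.0223]
tool_rot: [0.575, 0.817, 0.045, 0.018]
force: [0.1, -1.0, -1.3]
finger_gap: 0.296
```

>>> jog_arm([
  [30, 0.17, -0.47, 0, 0],
  [30, 0.17, -0.47, 0, 0],
  [30, 0, 0, 0, 0],
])

```text
t: 10.32
tcp_pos: [0.5909, 0.0818, 0.0221]
tool_rot: [0.575, 0.817, 0.045, 0.017]
force: [0.3, -0.3, -1.6]
finger_gap: 0.298
```

```bash
cat >> h.py <<'E'
def st(nest=(.6095,.024,.34)):
    s=manip.sense(); d=s['tcp_pos'][:2]-np.array(nest[:2]); f=s['force']; c,n=np.cos(nest[2]),np.sin(nest[2])
    print('t',round(s['t'],2),'nest xy mm',((c*d[0]+n*d[1])*1e3).round(1),((-n*d[0]+c*d[1])*1e3).round(1),'z',(s['tcp_pos'][2]*1e3).round(1),'F nest',np.round([c*f[0]+n*f[1],-n*f[0]+c*f[1],f[2]],2),'gap',round(s['finger_gap'],3),'jaw',round(float(jaw(s)),3),'tz',R.from_quat(s['tool_rot']).as_matrix()[:2,2].round(3))
E
python3 -c "from h import *; st()"
```

```text
t 10.32 nest xy mm 1.8 60.7 z 22.1 F nest [ 0.17 -0.37 -1.57] gap 0.298 jaw 0.343 tz [0.08  0.054]
```

>>> jog_arm([
  [30, 0.13, -0.38, 0, 0],
  [30, 0.13, -0.38, 0, 0],
  [30, 0, 0, 0, 0],
])

```text
t: 10.57
tcp_pos: [0.5921, 0.078, 0.0225]
tool_rot: [0.576, 0.816, 0.047, 0.014]
force: [-0.1, -0.0, 0.6]
finger_gap: 0.3
```

```bash
python3 -c "from h import *; st()"
```

```text
t 10.57 nest xy mm 1.6 56.7 z 22.5 F nest [-0.13  0.01  0.59] gap 0.3 jaw 0.34 tz [0.077 0.06 ]
```

>>> jog_arm([
  [30, 0.2, -0.57, 0, 0],
])

```text
t: 10.65
tcp_pos: [0.5922, 0.0767, 0.0227]
tool_rot: [0.578, 0.815, 0.049, 0.011]
force: [-3.6, 33.5, 10.9]
finger_gap: 0.297
```

>>> jog_arm([
  [30, 0.2, -0.57, 0, 0],
])

```text
t: 10.73
tcp_pos: [0.5921, 0.0768, 0.0233]
tool_rot: [0.579, 0.814, 0.051, 0.006]
force: [-1.1, 26.0, 7.0]
finger_gap: 0.3
```

```bash
python3 - <<'E'
from h import *
st()
p=snapshot('scene'); 
overlay(p,[((.6095,.024,.34),NEST+rackl(.042))],'s3.png',(320,180,480,290),5)
E
```

```text
t 10.73 nest xy mm 1.2 55.6 z 23.3 F nest [ 7.6  24.93  7.03] gap 0.3 jaw 0.335 tz [0.069 0.075]
```

View pics/s3.png

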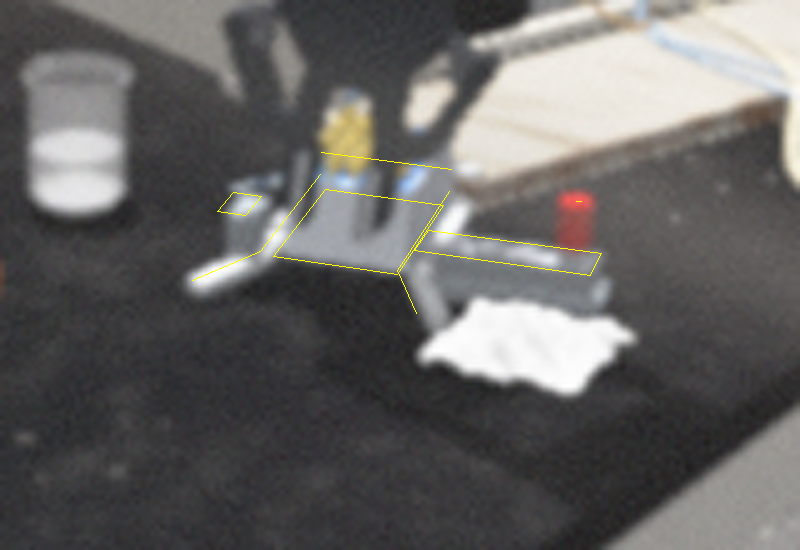

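Contact is now stiff (about 25–33 N at y = 56 mm), so the rack is against the back stop. I'll back off and check from the top.

>>> jog_arm([
  [30, -0.3, 0.9, 0, 0],
  [30, -0.5, 1.4, 0, 0],
  [30, -0.5, 1.4, 1, 0],
  [30, 0, 0, 3, 0],
  [30, 0, 0, 4, 0],
  [0, -1.5, 0, 3, 0],
  [0, -3, 0, 0, 0],
  [0, -3, 0, 0, 0],
])

```text
t: 11.45
tcp_pos: [0.5087, 0.1162, 0.1364]
tool_rot: [0.575, 0.816, 0.052, 0.011]
force: [0.0, -0.1, -0.7]
finger_gap: 0.002
```

```bash
python3 - <<'E'
from h import *
st()
p=snapshot('top'); overlay(p,[((.6095,.024,.34),NEST+rackl(.042))],'t4.png',(425,215,535,345),4.5)
E
```

```text
t 11.45 nest xy mm -64.3 120.5 z 136.4 F nest [ 0.01 -0.12 -0.72] gap 0.002 jaw 0.343 tz [0.079 0.072]
```

View pics/t4.png

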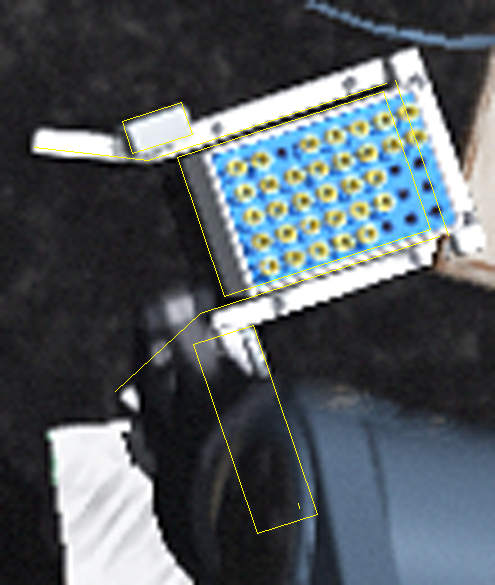

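The rack sits between the rails and against the stop, with its rim from (210,150) to (415,85). It looks a few mm deeper than the overlay, so I'll measure it in numbers.

```bash
python3 - <<'E'
from h import *
s,pw=wrist()
p=snapshot('top'); q=dict(p); im=p['image'].copy(); im[:215]=0; im[345:]=0; im[:,:440]=0; im[:,535:]=0; q['image']=im
for z in (.042,.050):
    r=rackfit(q,z); print('top',z,r); d=r[0]/1e3-[.6095,.024]; c,n=np.cos(.34),np.sin(.34); print('nest mm',1e3*(c*d[0]+n*d[1]),1e3*(-n*d[0]+c*d[1]))
for nm,pp in (('top',p),('scene',snapshot('scene')),('wrist',pw)):
    for k in ('rack_center','dock_home','bolt_line','bolt_knob'):
        print(nm,k,[(np.round(d['centre'],4).tolist(),round(d['score'],2)) for d in models.pinpoint(pp,k)])
save(pw,'w5.png')
E
```

```text
top 0.042 (array([624.5,  20.4]), array([100.7, 121.5]), 1.36, (np.float64(500.0), np.float64(254.0)))
nest mm 12.940766451218273 -8.396223178014267
top 0.05 (array([624.1,  22.6]), array([100. , 120.6]), 1.36, (np.float64(500.0), np.float64(254.0)))
nest mm 13.297336187716663 -6.188768076995555
top rack_center [([0.6153, 0.0206, 0.0219], 0.58), ([0.4895, 0.6344, 0.0228], 0.56)]
top dock_home []
top bolt_line []
top bolt_knob []
scene rack_center [([0.4943, 0.632, 0.0226], 0.65), ([0.6085, 0.0222, 0.028], 0.61)]
scene dock_home []
scene bolt_line [([0.5866, 0.0743, 0.0168], 0.7)]
scene bolt_knob [([0.7487, 0.0814, 0.0339], 0.61), ([0.4842, 0.036, 0.0423], 0.58)]
wrist rack_center []
wrist dock_home []
wrist bolt_line []
wrist bolt_knob [([0.4868, 0.0345, 0.0385], 0.52)]
```

All the estimates agree with the rack being home to within 2–3 mm: finger contact, the networks and the stiff stop. Next, the bolt. I'll shut the fingers and come down on the outer side of the knob.

>>> jog_arm([
  [0, -2, -3.1, 0, 0],
  [0, -2, -3.1, 0, 0],
  [0, -2, -3.1, 0, 0],
  [0, 0, 0, 0, 0],
  [0, 0, 0, -2, 0],
  [0, 0, 0, -2.5, 0],
  [0, 0, 0, -1.5, 0],
  [0, 0, 0, 0, 0],
])

```text
t: 12.92
tcp_pos: [0.4511, 0.0192, 0.0754]
tool_rot: [0.575, 0.816, 0.054, 0.016]
force: [-0.1, 0.9, -0.4]
finger_gap: -0.005
```

```bash
python3 - <<'E'
from h import *
st()
s,p=wrist()
for k in ('bolt_line','bolt_knob'):
        print(k,[(np.round(d['centre'],4).tolist(),round(d['score'],2)) for d in models.pinpoint(p,k)])
p=snapshot('scene'); print([(np.round(d['centre'],4).tolist(),round(d['score'],2)) for d in models.pinpoint(p,'bolt_knob')])
E
```

```text
t 12.92 nest xy mm -150.9 48.3 z 75.4 F nest [ 0.24  0.91 -0.42] gap -0.005 jaw 0.342 tz [0.088 0.07 ]
bolt_line []
bolt_knob [([0.4857, 0.033, 0.0403], 0.71), ([0.6065, 0.0215, 0.0272], 0.51)]
[([0.7141, 0.2017, 0.0102], 0.64), ([0.4837, 0.0369, 0.0428], 0.56)]
```

>>> jog_arm([
  [0, -0.3, 0.4, -1, 0],
  [0, -0.1, 0, -1.5, 0],
  [0, 0, 0, -1.2, 0],
  [0, 0, 0, -0.3, 0],
  [0, 0, 0, 0, 0],
])

```text
t: 13.58
tcp_pos: [0.4537, 0.0234, 0.0422]
tool_rot: [0.573, 0.817, 0.058, 0.025]
force: [0.8, 0.2, 0.2]
finger_gap: -0.005
```

```bash
python3 - <<'E'
from h import *
st()
E
```

```text
t 13.58 nest xy mm -147.1 51.4 z 42.2 F nest [ 0.84 -0.04  0.18] gap -0.005 jaw 0.347 tz [0.107 0.065]
```

>>> jog_arm([
  [0, 0.94, 0.33, -0.3, 0],
  [0, 0.94, 0.33, -0.2, 0],
  [0, 0.94, 0.33, 0, 0],
  [0, 0.94, 0.33, 0, 0],
  [0, 0.94, 0.33, 0, 0],
  [0, 0, 0, 0, 0],
])

```text
t: 14.08
tcp_pos: [0.4999, 0.0413, 0.0416]
tool_rot: [0.573, 0.818, 0.057, 0.024]
force: [-0.7, -0.3, -0.6]
finger_gap: 0.0
```

```bash
python3 - <<'E'
from h import *
st()
E
```

```text
t 14.08 nest xy mm -97.5 52.9 z 41.6 F nest [-0.75 -0.04 -0.56] gap 0.0 jaw 0.349 tz [0.104 0.066]
```

>>> jog_arm([
  [0, 0.94, 0.33, -0.2, 0],
  [0, 0.94, 0.33, -0.2, 0],
  [0, 0.94, 0.33, 0, 0],
  [0, 0.5, 0.17, 0, 0],
  [0, 0.3, 0.1, 0, 0],
])

```text
t: 14.5
tcp_pos: [0.5342, 0.0551, 0.0399]
tool_rot: [0.572, 0.818, 0.056, 0.022]
force: [-1.6, -0.5, -2.2]
finger_gap: -0.0
```

>>> jog_arm([
  [0, 0.4, 0.14, 0, 0],
  [0, 0.4, 0.14, 0, 0],
])

```text
t: 14.67
tcp_pos: [0.5395, 0.0578, 0.0394]
tool_rot: [0.571, 0.819, 0.054, 0.019]
force: [-11.8, -12.8, 8.5]
finger_gap: 0.003
```

```bash
python3 - <<'E'
from h import *
st()
E
```

```text
t 14.67 nest xy mm -54.7 55.2 z 39.4 F nest [-15.37  -8.12   8.45] gap 0.003 jaw 0.352 tz [0.092 0.066]
```

The bolt stops at about the expected place and the force rises to 15 N. I'll hold the press for a few rows to make sure it is home, which also helps straighten the tool.

>>> jog_arm([
  [0, 0.5, 0.1, 0, 0],
  [0, 0.5, 0.1, 0, 0],
  [0, 0.5, 0.1, 0, 0],
  [0, 0.5, 0.1, 0, 0],
])

```text
t: 15.0
tcp_pos: [0.5382, 0.0585, 0.0388]
tool_rot: [0.568, 0.822, 0.04, 0.001]
force: [-10.7, -8.5, 10.4]
finger_gap: -0.002
```

```bash
python3 - <<'E'
from h import *
st()
E
```

```text
t 15.0 nest xy mm -55.7 56.3 z 38.8 F nest [-12.92  -4.46  10.43] gap -0.002 jaw 0.361 tz [0.046 0.065]
```

>>> jog_arm([
  [0, 0.5, 0.1, -0.1, 0],
  [0, 0.5, 0.1, -0.1, 0],
  [0, 0.5, 0.1, -0.1, 0],
  [0, 0.5, 0.1, -0.1, 0],
  [0, 0.5, 0.1, 0, 0],
])

```text
t: 15.42
tcp_pos: [0.5362, 0.0608, 0.0355]
tool_rot: [0.566, 0.824, 0.023, -0.023]
force: [-10.5, -9.1, 8.1]
finger_gap: -0.001
```

```bash
python3 - <<'E'
from h import *
st()
p=snapshot('scene'); print([(np.round(d['centre'],4).tolist(),round(d['score'],2)) for d in models.pinpoint(p,'bolt_knob')])
E
```

```text
t 15.42 nest xy mm -56.9 59.1 z 35.5 F nest [-12.91  -5.08   8.13] gap -0.001 jaw 0.367 tz [-0.012  0.064]
[([0.5561, 0.0657, 0.0446], 0.65), ([0.7463, 0.0825, 0.0354], 0.22)]
```

>>> jog_arm([
  [0, -0.9, -0.3, 0, 0],
  [0, -0.9, -0.3, 1, 0],
  [0, 0, 0, 3, 0],
  [0, 0, 0, 4, 0],
  [0, 0, 1, 4, 0],
  [60, -1, 2.5, 2, 0],
  [100, -1, 2.5, 0, 0],
  [100, 0, 0, 0, 0],
])

```text
t: 16.18
tcp_pos: [0.5006, 0.1145, 0.1829]
tool_rot: [0.57, 0.821, 0.027, -0.02]
force: [-0.2, 0.4, 0.4]
finger_gap: 0.42
```

```bash
python3 - <<'E'
from h import *
st()
s,pw=wrist()
N=(.6085,.0225,.34)
for nm,p in (('wrist',pw),('top',snapshot('top')),('scene',snapshot('scene'))):
    for k in ('bolt_knob','rack_center','bolt_line'):
      for d in models.pinpoint(p,k)[:3]:
        e=np.array(d['centre'])-[N[0],N[1],0]; c,n=np.cos(N[2]),np.sin(N[2])
        if np.linalg.norm(e)<.2: print(nm,k,'nest',np.round([1e3*(c*e[0]+n*e[1]),1e3*(-n*e[0]+c*e[1])],1),round(d['score'],2), proj(p,d['centre'])[0].round())
    if nm=='wrist': w=cv2.cvtColor(p['image'],cv2.COLOR_RGB2BGR)
    if nm=='top': t=cv2.resize(cv2.cvtColor(p['image'],cv2.COLOR_RGB2BGR)[225:325,440:535],None,fx=4,fy=4,interpolation=cv2.INTER_CUBIC)
    if nm=='scene': q=cv2.resize(cv2.cvtColor(p['image'],cv2.COLOR_RGB2BGR)[190:260,350:470],None,fx=3.3,fy=3.3,interpolation=cv2.INTER_CUBIC)
C=np.zeros((600,800,3),np.uint8); C[:300,:400]=cv2.resize(w,(400,300)); C[300:300+q.shape[0],:396]=q[:, :396]; C[:400,400:780]=t
cv2.imwrite('pics/c6.png',C)
E
```

```text
t 16.18 nest xy mm -72.5 121.7 z 182.9 F nest [-0.09  0.42  0.37] gap 0.42 jaw 0.358 tz [-0.003  0.066]
wrist bolt_knob nest [-33.6  53.1] 0.81 [358. 316.]
wrist bolt_line nest [-6.6 53.7] 0.7 [383. 305.]
top bolt_knob nest [-31.4  53.6] 0.74 [477. 282.]
top rack_center nest [ 1.2 -3.4] 0.77 [498. 256.]
top bolt_line nest [-2.1 57.6] 0.77 [467. 268.]
scene bolt_knob nest [-35.7  56.9] 0.54 [401. 220.]
scene rack_center nest [ 3.9 -2. ] 0.86 [391. 215.]
scene bolt_line nest [-4.4 56.2] 0.66 [388. 228.]
```

View pics/c6.png

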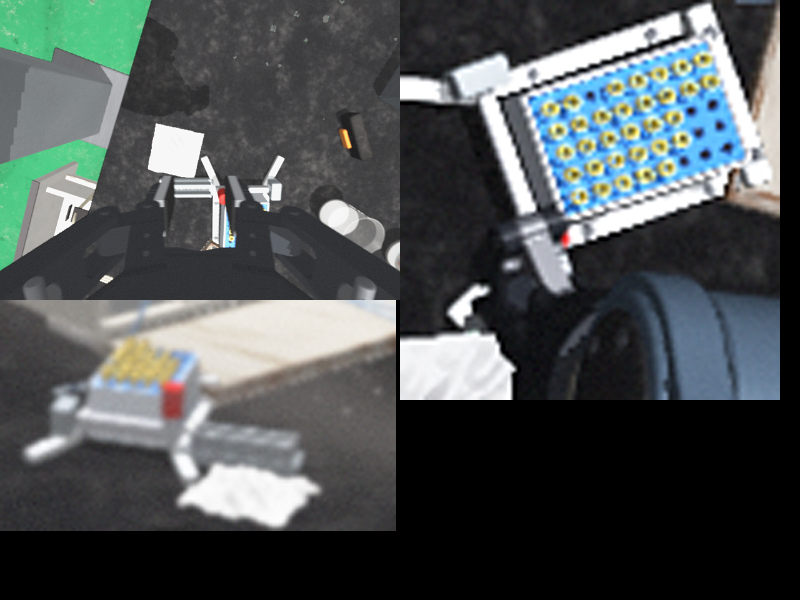

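The top inset shows the bar across the mouth and into the keeper at (480,75). The knob is beside the rack corner at nest x of about -33 mm, as expected for fully home. Next I'll grip the rack for the tug test.

>>> jog_arm([
  [100, 1.8, -1.55, 0, -0.02],
  [100, 1.8, -1.55, 0, 0],
  [100, 1.8, -1.55, 0, 0],
  [100, 1.8, -1.55, 0, 0],
  [100, 1.8, -1.55, 0, 0],
  [100, 1.5, -1.3, 0, 0],
  [100, 0, 0, 0, 0],
  [100, 0, 0, 0, 0],
])

```text
t: 17.45
tcp_pos: [0.6081, 0.0158, 0.1785]
tool_rot: [0.579, 0.814, 0.024, -0.023]
force: [0.2, 0.2, -0.3]
finger_gap: 0.998
```

```bash
python3 -c "from h import *; st()"
```

```text
t 17.45 nest xy mm -4.1 -7.2 z 178.5 F nest [ 0.21  0.13 -0.35] gap 0.998 jaw 0.334 tz [-0.011  0.066]
```

>>> jog_arm([
  [100, 0.2, 0.8, 0, 0],
  [100, 0, 0, -3, 0],
  [100, 0, 0, -3, 0],
  [100, 0, 0, -3, 0],
  [100, 0, 0, -1.5, 0],
  [100, 0, 0, 0, 0],
  [100, 0, 0, 0, 0],
])

```text
t: 18.03
tcp_pos: [0.6055, 0.0326, 0.0721]
tool_rot: [0.578, 0.815, 0.025, -0.024]
force: [0.1, -0.0, 1.0]
finger_gap: 1.0
```

```bash
python3 -c "from h import *; st()"
```

```text
t 18.03 nest xy mm -0.9 9.4 z 72.1 F nest [ 0.11 -0.07  0.96] gap 1.0 jaw 0.338 tz [-0.011  0.068]
```

>>> jog_arm([
  [100, 0.5, -0.8, 0, 0],
  [100, 0, 0, -1.5, 0],
  [100, 0, 0, -1.5, 0],
  [100, 0, 0, -1.5, 0],
  [100, 0, 0, -0.6, 0],
  [100, 0, 0, 0, 0],
  [100, 0, 0, 0, 0],
])

```text
t: 18.62
tcp_pos: [0.6184, 0.0242, 0.0299]
tool_rot: [0.576, 0.817, 0.029, -0.016]
force: [-0.0, -0.3, 1.1]
finger_gap: 0.995
```

```bash
python3 -c "from h import *; st()"
```

```text
t 18.62 nest xy mm 8.5 -2.7 z 29.9 F nest [-0.15 -0.29  1.13] gap 0.995 jaw 0.342 tz [0.006 0.065]
```

>>> jog_arm([
  [100, -0.7, -0.15, 0, 0],
  [100, 0, 0, -0.7, 0],
  [100, 0, 0, -0.6, 0],
  [100, 0, 0, 0, 0],
])

```text
t: 18.95
tcp_pos: [0.6133, 0.0219, 0.0201]
tool_rot: [0.576, 0.817, 0.03, -0.013]
force: [-0.3, -0.6, 0.1]
finger_gap: 0.999
```

```bash
python3 -c "from h import *; st()"
```

```text
t 18.95 nest xy mm 2.9 -3.2 z 20.1 F nest [-0.45 -0.5   0.09] gap 0.999 jaw 0.342 tz [0.014 0.064]
```

>>> jog_arm([
  [80, 0, 0, -0.2, 0],
  [70, 0, 0, 0, 0],
  [60, 0, 0, 0, 0],
  [60, 0, 0, 0, 0],
  [60, 0, 0, 0, 0],
  [60, 0, 0, 0, 0],
], squeeze=40)

```text
t: 19.45
tcp_pos: [0.6114, 0.0213, 0.0183]
tool_rot: [0.575, 0.817, 0.028, -0.015]
force: [-0.4, -0.7, 0.5]
finger_gap: 0.717
```

```bash
python3 -c "from h import *; st()"
```

```text
t 19.45 nest xy mm 0.9 -3.1 z 18.3 F nest [-0.61 -0.56  0.46] gap 0.717 jaw 0.344 tz [0.009 0.063]
```

Gripped at 61 mm, which matches the rack's width. I'll take up the play gently, then tug.

>>> jog_arm([
  [60, -0.1, 0.28, 0, 0],
  [60, -0.1, 0.28, 0, 0],
  [60, -0.07, 0.19, 0, 0],
])

```text
t: 19.7
tcp_pos: [0.6103, 0.0256, 0.0186]
tool_rot: [0.574, 0.818, 0.027, -0.011]
force: [0.8, -10.7, 1.2]
finger_gap: 0.716
```

```bash
python3 -c "from h import *; st()"
```

```text
t 19.7 nest xy mm 1.3 1.2 z 18.6 F nest [ -2.79 -10.37   1.18] gap 0.716 jaw 0.348 tz [0.012 0.057]
```

>>> jog_arm([
  [60, -0.07, 0.19, 0, 0],
])

```text
t: 19.78
tcp_pos: [0.6104, 0.0257, 0.0188]
tool_rot: [0.573, 0.819, 0.026, -0.01]
force: [-0.0, -7.7, -0.6]
finger_gap: 0.715
```

>>> jog_arm([
  [60, -0.07, 0.19, 0, 0],
])

```text
t: 19.87
tcp_pos: [0.6104, 0.0257, 0.0189]
tool_rot: [0.572, 0.82, 0.025, -0.008]
force: [-0.6, -7.8, -0.3]
finger_gap: 0.715
```

```bash
python3 -c "from h import *; st()"
```

```text
t 19.87 nest xy mm 1.5 1.3 z 18.9 F nest [-3.11 -7.13 -0.26] gap 0.715 jaw 0.353 tz [0.016 0.05 ]
```

>>> jog_arm([
  [60, -0.08, 0.25, 0, -0.004],
])

```text
t: 19.95
tcp_pos: [0.6104, 0.0258, 0.0191]
tool_rot: [0.572, 0.82, 0.024, -0.006]
force: [0.2, -11.9, -0.4]
finger_gap: 0.718
```

>>> jog_arm([
  [60, -0.08, 0.25, 0, -0.004],
])

```text
t: 20.03
tcp_pos: [0.6104, 0.0259, 0.0192]
tool_rot: [0.573, 0.82, 0.022, -0.004]
force: [-1.3, -9.4, 0.7]
finger_gap: 0.719
```

```bash
python3 -c "from h import *; st()"
```

```text
t 20.03 nest xy mm 1.4 1.5 z 19.2 F nest [-4.32 -8.43  0.71] gap 0.719 jaw 0.351 tz [0.019 0.041]
```

>>> jog_arm([
  [60, -0.14, 0.27, 0, -0.004],
  [60, -0.14, 0.27, 0, -0.004],
  [60, -0.14, 0.27, 0, -0.004],
  [60, -0.14, 0.27, 0, -0.004],
])

```text
t: 20.37
tcp_pos: [0.6096, 0.0268, 0.0206]
tool_rot: [0.575, 0.818, 0.018, 0.005]
force: [0.7, -8.1, -0.5]
finger_gap: 0.715
```

>>> jog_arm([
  [60, -0.14, 0.27, 0, -0.003],
  [60, -0.14, 0.27, 0, -0.003],
  [60, -0.14, 0.27, 0, -0.003],
  [60, -0.14, 0.27, 0, -0.003],
])

```text
t: 20.7
tcp_pos: [0.6097, 0.0269, 0.0215]
tool_rot: [0.574, 0.819, 0.014, 0.016]
force: [1.1, -10.3, -0.4]
finger_gap: 0.713
```

```bash
python3 - <<'E'
from h import *
st()
p=snapshot('top')
for k in ('rack_center','bolt_knob'): print(k,[(np.round(d['centre'],4).tolist(),round(d['score'],2)) for d in models.pinpoint(p,k)])
E
```

```text
t 20.7 nest xy mm 1.1 2.7 z 21.5 F nest [ -2.38 -10.03  -0.45] gap 0.713 jaw 0.348 tz [0.041 0.005]
rack_center [([0.4885, 0.6331, 0.0238], 0.8), ([0.6209, 0.4199, 0.0285], 0.69), ([0.6115, 0.0245, 0.0266], 0.56)]
bolt_knob [([0.5535, 0.062, 0.0466], 0.49)]
```

```bash
python3 - <<'E'
from h import *
for i in range(4): st(); snapshot('top')
st()
E
```

```text
t 20.85 nest xy mm 1.2 2.7 z 21.5 F nest [-2.29 -9.82 -1.45] gap 0.717 jaw 0.348 tz [0.041 0.005]
t 20.9 nest xy mm 1.2 2.7 z 21.5 F nest [ -2.64 -10.86  -0.87] gap 0.714 jaw 0.348 tz [0.041 0.005]
t 20.95 nest xy mm 1.1 2.7 z 21.5 F nest [-1.67 -9.39 -1.76] gap 0.72 jaw 0.348 tz [0.041 0.005]
t 21.0 nest xy mm 1.1 2.7 z 21.5 F nest [ -2.18 -10.36  -0.78] gap 0.717 jaw 0.348 tz [0.041 0.005]
t 21.05 nest xy mm 1.1 2.7 z 21.5 F nest [-2.88 -9.41 -0.61] gap 0.718 jaw 0.348 tz [0.041 0.005]
```

A steady 10 N is holding. I'll keep it a little longer so the half second is well covered, then relax and let go.

```bash
python3 - <<'E'
from h import *
for i in range(6): snapshot('top')
st()
E
```

```text
t 21.35 nest xy mm 1.2 2.7 z 21.5 F nest [-1.51 -9.73 -1.71] gap 0.72 jaw 0.348 tz [0.041 0.005]
```

>>> jog_arm([
  [60, 0, 0, -0.2, 0],
  [60, 0, 0, 0, 0],
  [75, 0, 0, 0, 0],
  [85, 0, 0, 0, 0],
  [100, 0, 0, 0, 0],
  [100, 0, 0, 0, 0],
  [100, 0, 0, 0, 0],
])

```text
t: 21.93
tcp_pos: [0.61, 0.028, 0.0202]
tool_rot: [0.574, 0.818, 0.015, 0.016]
force: [-0.1, 0.5, 0.6]
finger_gap: 1.002
```

```bash
python3 -c "from h import *; st()"
```

```text
t 21.93 nest xy mm 1.8 3.6 z 20.2 F nest [0.05 0.49 0.59] gap 1.002 jaw 0.347 tz [0.042 0.006]
```

>>> jog_arm([
  [100, 0, 0, 1.5, 0],
  [100, 0, 0, 2.5, 0],
  [100, 0, 0, 3, 0],
  [100, 0, 0, 4, 0],
  [100, 0, 0, 4, 0],
  [100, -3, 2, 1, 0],
  [100, -3, 2, 0, 0],
  [100, -3, 2, 0, 0],
])

```text
t: 22.6
tcp_pos: [0.524, 0.0868, 0.1854]
tool_rot: [0.577, 0.817, 0.017, 0.019]
force: [0.6, 0.9, -0.7]
finger_gap: 1.002
```

>>> jog_arm([
  [100, -2, 3, 0, 0],
  [100, -1, 3.5, 0, 0],
  [100, 0, 3.5, 0, 0],
  [100, 0, 3.5, 0, 0],
  [100, 0, 2, 0, 0],
  [100, 0, 0, 0, 0],
])

```text
t: 23.1
tcp_pos: [0.4822, 0.2507, 0.1874]
tool_rot: [0.577, 0.817, 0.017, 0.017]
force: [0.8, 0.4, 0.0]
finger_gap: 0.999
```

```bash
python3 - <<'E'
from h import *
st()
N=(.6085,.0225,.34)
p=snapshot('top'); q=snapshot('scene')
for nm,pp in (('top',p),('scene',q)):
    for k in ('bolt_knob','rack_center','beaker_center','cassette_center','dish_center'):
      for d in models.pinpoint(pp,k)[:3]:
        e=np.array(d['centre'])-[N[0],N[1],0]; c,n=np.cos(N[2]),np.sin(N[2])
        print(nm,k,np.round(d['centre'],3),'nest',np.round([1e3*(c*e[0]+n*e[1]),1e3*(-n*e[0]+c*e[1])],1),round(d['score'],2))
f=lambda P,b,k:cv2.resize(cv2.cvtColor(P['image'],cv2.COLOR_RGB2BGR)[b[1]:b[3],b[0]:b[2]],None,fx=k,fy=k,interpolation=cv2.INTER_CUBIC)
a=f(p,(430,220,540,345),4); b=f(q,(345,180,445,280),3.5); C=np.zeros((500,800,3),np.uint8); C[:500,:440]=a; C[:350,440:790]=b
cv2.imwrite('pics/c7.png',C)
E
```

```text
t 23.1 nest xy mm -44.4 256.2 z 187.4 F nest [0.9  0.1  0.04] gap 0.999 jaw 0.341 tz [0.047 0.008]
top bolt_knob [0.557 0.061 0.044] nest [-35.9  53.8] 0.62
top rack_center [0.613 0.025 0.022] nest [5.1 1.3] 0.71
top rack_center [0.62  0.416 0.026] nest [141.9 367.4] 0.64
top rack_center [0.492 0.637 0.023] nest [ 94.8 618.1] 0.63
top beaker_center [0.749 0.082 0.038] nest [152.2   9.6] 0.77
top cassette_center [0.706 0.202 0.012] nest [152.  136.6] 0.89
top cassette_center [0.586 0.074 0.019] nest [-3.7 55.5] 0.19
top dish_center [0.462 0.509 0.008] nest [ 23.6 507.3] 0.92
scene bolt_knob [0.553 0.067 0.046] nest [-37.7  60.4] 0.58
scene rack_center [0.609 0.029 0.026] nest [2.8 5.9] 0.87
scene rack_center [0.622 0.418 0.029] nest [144.2 368.3] 0.86
scene rack_center [0.492 0.634 0.023] nest [ 93.6 615. ] 0.81
scene beaker_center [0.746 0.082 0.035] nest [149.9   9.9] 0.8
scene cassette_center [0.711 0.204 0.013] nest [156.8 136.9] 0.74
scene cassette_center [0.605 0.024 0.022] nest [-2.5  2.8] 0.39
scene dish_center [0.454 0.505 0.008] nest [ 15.1 506.3] 0.85
```

View pics/c7.png

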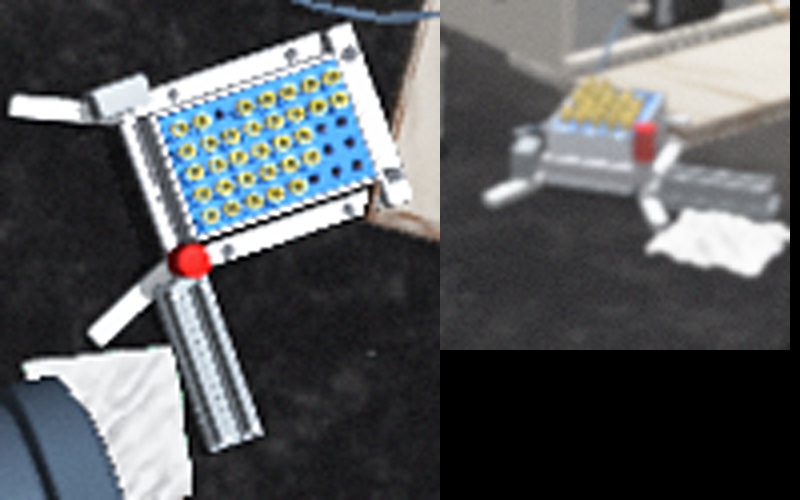

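The last view shows the bar closed into the keeper and the knob at (189,260). The rack lies level inside, and no bystander has moved. One numeric check of the bolt's travel against the keeper in the same picture:

```bash
python3 - <<'E'
from h import *
p=snapshot('top'); im=p['image'].astype(int)
mk=(im[...,0]>150)&(im[...,1]<80)&(im[...,2]<80); mk[:260]=0; mk[310:]=0; mk[:,:450]=0
ys,xs=np.nonzero(mk); k=unproj(p,(xs.mean(),ys.mean()),.051); print('knob px',xs.mean(),ys.mean(),len(xs))
kp=unproj(p,(430+120/4,220+97.5/4),.030); ge=[unproj(p,(430+237/4,220+441/4),.024)]
c,n=np.cos(.34),np.sin(.34)
for nm,a in (('keeper(46)',kp),('guide end(-126)',ge[0])):
    e=(k-a)*1e3; print('knob minus',nm,c*e[0]+n*e[1],-n*e[0]+c*e[1])
E
```

```text
knob px 477.80392156862746 284.6078431372549 51
knob minus keeper(46) -79.46966087064035 -2.592813167793654
knob minus guide end(-126) 88.97731426638354 -0.7608293938869934
```

The knob is 79.5 mm from the keeper, against 79 mm expected for fully home, and it stopped hard under 15 N. Handing in.

```bash
python3 -c "
from h import *
print(workorder.sign_off())"
```

```text
the job is handed in; nothing more can be done
None
```

The rack is docked and the bolt closed across the mouth. It held a 10 N tug, and I handed the job in at about 23 s. No verdict came back.

- **Docking:** I squared the blue rack up to the nest with the open jaws around it but not clamped. I then pushed it along the bench, narrow end first, with two finger fronts until it met the back stop. Contact was stiff, 25–33 N.
- **Bolt:** I pushed the knob across until it stopped hard at about 15 N. The last check put the knob 79.5 mm from the keeper, against 79 mm expected for fully home.
- **Tug test:** I gripped the rack across its width and pulled it back against the bolt. A steady 9.4–10.9 N held for about 0.65 s, after about 1 s at roughly 7–12 N. I then let go and drew the arm clear.
- **Final pictures:** The rack is inside the nest, now lying toward the bolt rather than the back stop because of the tug. The bar is across the mouth. The beaker, cassette, dish and green look-alikes read within a few mm of where they started.

Some checks disagreed or were less clean:
- **Knob position:** The networks put the final knob 1–5 mm short of its expected spot. From the guide's end it measured 89 mm instead of 93 mm, though I read that edge by eye.
- **Play:** The rack moved only about 4–6 mm before meeting the bolt, not the stated 7 mm.
- **Tool height:** The tool rose about 3 mm while pulling, so the rack may have lifted slightly at one end during the tug. It lay level afterwards.

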